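# Crack open a dry box: lever off its clip, break the gasket, hold the lid ajar

## Robot

A 7-joint arm with a two-finger parallel gripper is mounted at the origin on the work surface; the furniture and walls round the work are solid. World frame = base frame: x ahead of the robot, y to its left, z up, the work surface at z = 0. Lengths are in m, angles in rad, forces in N, time in s.
With the tool pointing down it reaches from about 0.425 to 0.95 m from the base axis. Payload 4.7 kg.
Tool frame: the origin (TCP) lies between the finger pads; the fingertips stand 25 mm ahead of it and the grasp point (between the pads) lies 6 mm ahead of it; z points along the fingers, y is the line along which they close (so a half turn about z gives the same grasp; the last joint's range is limited). The gripper opens to 85 mm and grips with 20 to 120 N. Pads are 22 mm wide; open, the fingers measure 114 mm over their backs; the gripper's body (76 mm by 85 mm) begins 54 mm behind the grasp point. The pads swing forward as they close: fully open they stand 13 mm farther back than shut.
Start: joints at [1.123, 0.469, -0.049, 1.532, 0.024, 1.141, -0.082], TCP at [0.275, -0.617, 0.256] pointing down, gripper open.
Joint ranges: [-2.59, 2.59], [-0.33, 1.99], [-1.39, 1.29], [0.1, 2.45], [-1.04, 4.18], [0.21, 1.99], [-2.66, 2.66]. Speed limits (rad/s): [2.57, 2.57, 3.14, 3.14, 3.14, 3.14, 3.14].

## Interface

Orientations are given as a 3x3 rotation matrix whose columns are the frame's x, y, z axes.
In Python, from rig import * gives the robot as it stands. Calls block until the motion is done:
- movep(position, orientation): joint-space move of the TCP to a pose.
- move_l(position, attitude=None, feed=0.15, until_force=None): straight line of the TCP; attitude=None keeps the orientation; feed is the mean speed in m/s. With until_force (N) it stops when the force on the tool has changed by that much, and returns True; else False.
- move_joints(angles): joint-space move.
- command_gripper(opening, newtons=None): finger opening in m; newtons is the grip in N (None keeps the last); returns when the fingers have stopped.
- sleep(seconds).
- inverse_kinematics(position, orientation): joint angles nearest the present ones, or None.
- sense(): the state.
- camera(name): name is "scene" or "top" or "wrist"; returns (picture, depth): 420x560x3 uint8, red, green, blue; 420x560 float32, m along the optical axis (not along the pixel's ray), 0 where there is no reading.
- camera_params(name): a dict with "K" (3x3 intrinsics, pixels), "dist" ([k1, k2, p1, p2, k3] as OpenCV has them; the pictures are not rectified), "position" and "rotation" of the camera in the world; the wrist camera has in their place "tool_from_camera" (4x4, takes a point from camera to tool coordinates, whose origin is the TCP and whose axes are the flange's). Camera axes: x right, y down, z forward; pixel columns grow to the right and rows downward; lengths in m; the calibration is good to about 2 mm. A picture is of the moment at which its call begins: read the wrist's pose just before it. camera_params takes no time and is no camera call.
A pose or a line that the arm cannot do raises Unreachable and nothing moves.
- finish_job(): hands the job in; it is judged then, once.
The state is a dict: "time_s": time; "joint_pos": joint angles; "qd": joint speeds; "joint_efforts": joint torques, N m; "position": TCP position; "tcp_rot": TCP orientation; "wrist_force": force on the tool from outside, world axes, zero at the start; "ft_torque": the same for the moment, N m; "finger_gap": finger opening in m; "gripper_force": force on a finger pad.
Only numpy, scipy, OpenCV 4.12 (cv2) and the standard library are available. Lean on these libraries where they do the work, as an engineer would, in place of code of your own. Each camera call takes 0.05 s, during which the arm holds its last target. There are 200 camera calls.

## Task

The dry box has to be vented before it is opened. Its steel front clip has snapped tight: lever it outwards with the tip of the slim screwdriver until the clip drops open, and lay the screwdriver back down on the worktop, clear of the box. Then pull up the lid by its handle until it breaks free of its sticky gasket, without letting it fly up, and finish while still holding it by the handle only slightly open, with a gap of about 15 mm (between 10 and 25 mm) under its front edge; leave the timer, vial, bottle and tube rack where they stand.

Things in the scene. Friction and masses are not known exactly. Their poses are not given: they have to be found in the camera images.
- dry_box: grey box with a white lid, fixed to the worktop. Origin: centre of its underside. x points from its front (round gauge, clip) to its back, y to its left. Walls 120 (x) x 100 (y) mm, 76 mm high: front wall at x = -60, right wall at y = -50 mm. The lid, 136 x 116 mm, z = 77 to 88 mm, overhangs the walls by 8 mm all round.
- lid: white lid with its black handle; origin on the hinge axis at the back, box coordinates (68, 0, 78) mm. Weighs about 0.45 kg, falls shut when let go. A sticky gasket holds it: pulled up at the handle it takes 14 to 19 N in the first 2 mm and gives way within 7 mm; then only its weight and a light drag are left (4 to 6 N at the handle).
- clip: steel plate 54 (y) x 3 x 66 mm, upright 10 mm in front of the box's front wall, box y = -45 to 9 mm. Hinged along its foot (origin: box (-71.5, -18, 26) mm); its top hooks over the lid, which cannot rise. A sprung roller at its left half (y = -14 to 14 mm) holds it shut: 4 to 7 N outwards (-x) at pry_gap over the first 6 mm; then it falls open towards the front.
- clip_angle (a joint): angle of the front clip in rad: 0 shut and upright, 0.2 out of its catch, about 1.6 lying open
- lid_angle (a joint): angle of the lid in rad: 0 shut; 0.11 is a gap of 15 mm under its front edge
- pry_gap (a point): middle of the 10 mm gap between the box's front wall and the clip, at the clip's right edge, 56 mm above the worktop, box coordinates (-65, -45, 56) mm. Open to the right: a tip goes in along the box's y for up to 28 mm before it meets the catch; the box's front right corner, 5 mm to the right, can serve as fulcrum.
- lid_handle (a point): middle of the grip bar of the lid's black bow handle: a round bar along the box's y, 12 mm thick, 36 mm clear between its two posts, its axis 26 mm above the lid; moves with the lid, box coordinates (-48, 0, 114) mm when shut
- lid_hinge (a point): middle of the hinge axis, which runs along the box's y; 116 mm behind the handle
- lid_front (a point): middle of the lower front edge of the lid, 136 mm in front of the hinge, 77 mm above the worktop when shut; the gap is its rise
- screwdriver: slim screwdriver, 137 mm long, lying on the worktop: handle 56 mm long and about 12 mm thick, straight steel shaft about 4 mm thick and 80 mm long. Origin: on the worktop under its middle; the handle is at +y, the tip at -y. Weighs about 40 g.
- driver_tip (a point): end of the screwdriver's shaft, on its axis, 6 mm above the worktop when it lies
- driver_handle (a point): middle of the screwdriver's handle on its axis, 108 mm from the tip, 6 mm above the worktop when it lies
- lab_timer: digital timer lying on its back, 66 x 66 x 20 mm, to be left alone; origin under its centre
- vial: small bottle, 26 mm across and 54 mm high, to be left alone; origin under its centre
- bottle_amber: amber bottle, 46 mm across and 91 mm high, to be left alone; origin under its centre
- tube_rack: rack with microtubes, 58 x 130 x 43 mm, to be left alone; origin under its centre

How it is judged:
On the way, in this order (a step that is already met when the one before it is completed fails the run):
1. the screwdriver levers the clip out of its catch (contact force between screwdriver and clip above 0.5 N and value of joint clip_angle above 0.03 rad).
2. the clip has dropped open (value of joint clip_angle above 1.2 rad), for 0.1 s.
3. the lid has broken free of its gasket, the screwdriver having been laid down (value of joint lid_angle above 0.05 rad and height (world z) of driver_handle below 0.02 m and contact force between the fingers and lid above 0.5 N), for 0.2 s.
At the end, for the whole second after the job is handed in: The fingers hold the lid by its handle (within 45 mm of the bar's middle), still, at 0.055 to 0.2 rad (a gap of 7.5 to 27 mm under its front edge), the clip lies open (over 1.2 rad), and the screwdriver lies at rest on the worktop (tip and handle below 20 mm), not touching the box (value of joint lid_angle between 0.055 and 0.2 rad and velocity of joint lid_angle between -0.05 and 0.05 rad/s and contact force between the fingers and lid above 0.5 N and distance between the grasp point and lid_handle below 0.045 m and contact force between screwdriver and dry_box below 0.1 N and value of joint clip_angle above 1.2 rad and height (world z) of each of driver_handle, driver_tip below 0.02 m and linear speed of screwdriver below 0.03 m/s); the arm keeps its last pose, push and grip.
It fails at once if the lid flies up past 0.3 rad (a gap of 40 mm) (value of joint lid_angle above 0.3 rad).
It fails at once if the timer is moved by over 20 mm (distance of lab_timer from where it was at the start of the episode above 0.02 m).
It fails at once if the vial is moved by over 20 mm (distance of vial from where it was at the start of the episode above 0.02 m).
It fails at once if the amber bottle is moved by over 20 mm (distance of bottle_amber from where it was at the start of the episode above 0.02 m).
It fails at once if the tube rack is moved by over 20 mm (distance of tube_rack from where it was at the start of the episode above 0.02 m).
It also fails if it takes over 61 s, if anything falls off the work surface, if the arm or the gripper's body presses on something with over 40 N, if the wrist force passes 120 N, or if a joint passes its speed limit or range.

## Working session

There is one attempt and no reset: what is moved stays moved. The work goes in short steps, each a Python script; the robot and the scene stay as the last script left them, time stands still between calls to the robot, and variables do not carry over. Pictures are saved under pics/ and viewed, at most 10 in all, crops included, and the job is handed in when it is done.

```bash
mkdir -p pics; ls; python3 - <<'E'
from rig import *
import cv2,numpy as np
for n in ("top","scene"):
    p,d=camera(n); cv2.imwrite(f"pics/{n}0.png",p[:,:,::-1]); np.savez(f"{n}0.npz",p=p,d=d)
    c=camera_params(n); print(n,c)
print(sense())
E
```

```text
pics
top {'K': array([[529.98203383,   0.        , 273.70885413],
       [  0.        , 529.98203383, 215.27197893],
       [  0.        ,   0.        ,   1.        ]]), 'dist': array([-0.05855572,  0.        ,  0.        ,  0.        ,  0.        ]), 'position': array([ 0.40721475, -0.32717787,  1.37340245]), 'rotation': array([[-0.02407757, -0.99595094,  0.08661411],
       [-0.99970294,  0.02431471,  0.00168382],
       [-0.003783  , -0.08654783, -0.99624051]])}
scene {'K': array([[430.96595694,   0.        , 284.34484117],
       [  0.        , 430.96595694, 213.51563462],
       [  0.        ,   0.        ,   1.        ]]), 'dist': array([0.04680945, 0.        , 0.        , 0.        , 0.        ]), 'position': array([-0.24663206, -0.84562212,  0.6599781 ]), 'rotation': array([[ 0.53679175, -0.43688301,  0.72179488],
       [-0.84345611, -0.25668821,  0.47190354],
       [-0.02089041, -0.86211623, -0.50627975]])}
{'time_s': 0.1, 'joint_pos': array([ 1.12307068,  0.46935332, -0.04862995,  1.53354042,  0.02407328,
        1.14102719, -0.08229837]), 'qd': array([ 0.00133319,  0.00059391,  0.00227123, -0.00421915, -0.00051672,
       -0.0016015 ,  0.00186296]), 'joint_efforts': array([ 1.79354764e-03, -5.11515462e+01, -4.66572109e-02, -2.38391036e+01,
        1.07509311e-02,  4.37373601e-03,  2.85869061e-05]), 'position': array([ 0.27436084, -0.61620707,  0.25538588]), 'tcp_rot': array([[ 9.13546831e-01,  4.06732905e-01, -7.28387682e-04],
       [ 4.06733557e-01, -9.13545457e-01,  1.58488343e-03],
       [-2.07910137e-05, -1.74412495e-03, -9.99998479e-01]]), 'wrist_force': array([-0.03999219, -0.11622948,  0.71473408]), 'ft_torque': array([ 0.02903742, -0.00088183, -0.01146147]), 'gripper_force': 0.0, 'finger_gap': 0.08525198577026073}
```

View pics/top0.png

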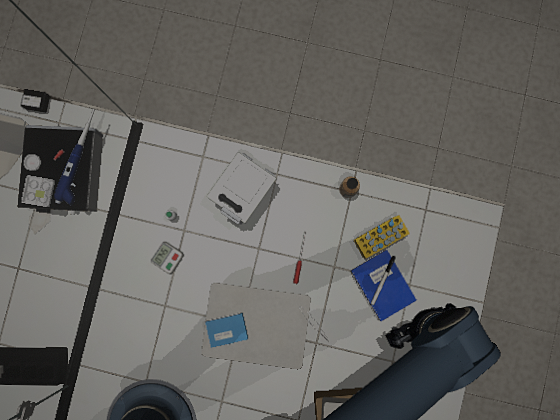

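View pics/scene0.png

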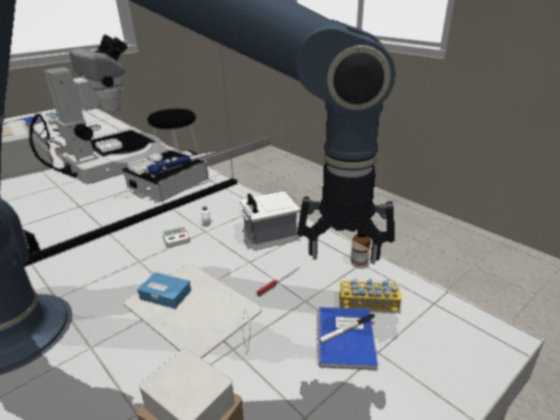

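Top view: box lid around (242,190), with the handle bar at (231,202) and the clip side facing lower-left. The screwdriver handle is at (297,272) and its tip at (305,233). The vial is at (172,214), timer (167,257), amber bottle (349,187) and rack (382,237).

```bash
cat > h.py <<'E'
from rig import *
import cv2,numpy as np
def campose(n,s=None):
    c=camera_params(n)
    if n!="wrist": return c["K"],c["dist"],c["rotation"],c["position"]
    s=s or sense(); T=c["tool_from_camera"]
    return c["K"],c["dist"],s["tcp_rot"]@T[:3,:3],s["tcp_rot"]@T[:3,3]+s["position"]
def rays(uv,cp):
    K,D,R,t=cp
    u=cv2.undistortPoints(np.float64(uv).reshape(-1,1,2),K,np.array(D)).reshape(-1,2)
    return np.c_[u,np.ones(len(u))]@R.T
def onplane(uv,z,cp):
    r=rays(uv,cp); return cp[3]+r*((z-cp[3][2])/r[:,2])[:,None]
def cloud(d,cp):
    v,u=np.mgrid[:420,:560]; r=rays(np.c_[u.ravel(),v.ravel()],cp)
    return (cp[3]+r*d.ravel()[:,None]).reshape(420,560,3)
def toolrot(zdir,ydir):
    z=np.array(zdir,float);z/=np.linalg.norm(z);y=np.array(ydir,float);y-=z*(y@z);y/=np.linalg.norm(y)
    return np.c_[np.cross(y,z),y,z]
E
python3 - <<'E'
from h import *
f=np.load("top0.npz");p,d=f["p"],f["d"];cp=campose("top");C=cloud(d,cp)
hsv=cv2.cvtColor(p,cv2.COLOR_RGB2HSV)
roi=np.zeros(p.shape[:2],bool);roi[140:250,190:290]=1
m=roi&(abs(C[...,2]-.088)<.012)
print(m.sum(),np.median(C[m],0)); r=cv2.minAreaRect(C[m][:,:2].astype(np.float32)*1000);print("lid",r,cv2.boxPoints(r))
m=roi&(C[...,2]>.105);print("handle",m.sum(),C[m].mean(0),C[m][:,2].max()); print(cv2.minAreaRect(C[m][:,:2].astype(np.float32)*1000))
red=(hsv[...,1]>140)&((hsv[...,0]<8)|(hsv[...,0]>172))&(hsv[...,2]>80);red[:220]=0;red[:,:280]=0;red[300:]=0;red[:,320:]=0
v,u=np.nonzero(red);W=onplane(np.c_[u,v],.008,cp);print("red",len(u),W.mean(0),cv2.minAreaRect(W[:,:2].astype(np.float32)*1000))
print(onplane([[305,233],[172,214],[167,257],[349,187],[382,237]],.006,cp))
# scene pixels of clip side
cv2.imwrite("pics/x.png",np.hstack([cv2.resize(p[140:300,190:330,::-1],None,fx=3.5,fy=3.5),]))
E
```

```text
2629 [ 0.59063549 -0.24799553  0.0892949 ]
lid ((587.8118286132812, -244.80532836914062), (116.73358917236328, 153.17994689941406), 53.793975830078125) [[ 491.53482 -246.66043]
 [ 615.13544 -337.14236]
 [ 684.08887 -242.95023]
 [ 560.4882  -152.46829]]
handle 171 [ 0.51123668 -0.24851361  0.46382459] 1.3734024463065189
((493.20233154296875, -267.48077392578125), (208.27943420410156, 21.216094970703125), 40.586700439453125)
red 65 [ 0.37942905 -0.38151352  0.008     ] ((378.9834899902344, -381.3902587890625), (7.09015417098999, 57.12833023071289), 77.76416778564453)
[[ 0.47818511 -0.40454432  0.006     ]
 [ 0.53586287 -0.06079486  0.006     ]
 [ 0.42473582 -0.0469014   0.006     ]
 [ 0.59518938 -0.5226481   0.006     ]
 [ 0.46289827 -0.60338456  0.006     ]]
```

```bash
python3 - <<'E'
from h import *
print(camera_params("wrist"))
E
```

```text
{'K': array([[307.43113252,   0.        , 275.1485909 ],
       [  0.        , 307.43113252, 214.6265166 ],
       [  0.        ,   0.        ,   1.        ]]), 'dist': array([-0.06506454,  0.        ,  0.        ,  0.        ,  0.        ]), 'tool_from_camera': array([[-3.01397683e-04, -9.61954865e-01, -2.73208249e-01,
         6.83829591e-02],
       [ 9.99999015e-01, -6.64432167e-04,  1.23625978e-03,
        -6.37392947e-04],
       [-1.37075446e-03, -2.73207607e-01,  9.61954118e-01,
        -1.17398667e-01],
       [ 0.00000000e+00,  0.00000000e+00,  0.00000000e+00,
         1.00000000e+00]])}
```

```bash
cat >> h.py <<'E'
def down(deg):  # tool x axis heading deg, pointing down
    a=np.radians(deg); return toolrot([0,0,-1],[np.sin(a),-np.cos(a),0])
E
python3 - <<'E'
from h import *
for n,p in (("g",[.385,-.383,.03]),("pry",[.468,-.319,.08]),("lid",[.556,-.222,.115])):
    for hd in (-13.4,166.6,53.8,-126.2):
        q=inverse_kinematics(p,down(hd)); print(n,hd,None if q is None else np.round(q,2))
for hd in (-13.4,166.6):
  try:
    movep([.47,-.34,.25],down(hd)); print("ok",hd);break
  except Exception as e: print(hd,repr(e))
s=sense();p,d=camera("wrist");np.savez("w1.npz",p=p,d=d,pos=s["position"],rot=s["tcp_rot"]);cv2.imwrite("pics/w1.png",p[:,:,::-1]);print(s["time_s"],s["position"])
E
```

```text
g -13.4 [ 0.69  0.56  0.01  2.02 -0.01  0.56 -1.09]
g 166.6 [ 1.11  0.62 -0.53  2.    0.51  0.65  1.58]
g 53.8 [ 0.84  0.57 -0.18  2.02  0.18  0.57 -0.09]
g -126.2 [ 0.06  0.77  0.91  2.06 -0.9   0.77 -2.24]
pry -13.4 [ 0.54  0.51 -0.02  1.95  0.01  0.69 -1.29]
pry 166.6 [ 0.96  0.58 -0.58  1.92  0.45  0.77  1.46]
pry 53.8 [ 0.7   0.52 -0.23  1.94  0.18  0.7  -0.27]
pry -126.2 [ 1.33  0.86 -1.18  1.9   0.94  1.07  2.24]
lid -13.4 [ 0.37  0.5  -0.08  1.85  0.05  0.79 -1.54]
lid 166.6 [ 0.77  0.58 -0.63  1.82  0.44  0.88  1.27]
lid 53.8 [ 0.54  0.52 -0.31  1.84  0.21  0.82 -0.51]
lid -126.2 [ 1.08  0.84 -1.18  1.81  0.87  1.13  2.1 ]
ok -13.4
1.3833 [ 0.46940546 -0.34123234  0.25000287]
```

View pics/w1.png

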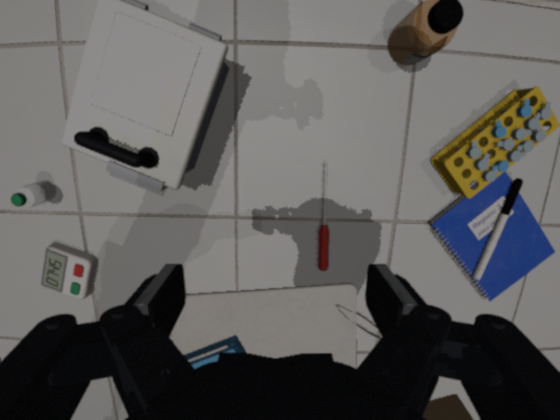

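The wrist view shows the driver handle from (323,225) to (323,270) with its tip at about (325,163). The lid's front-right corner is at (179,188), front-left at (65,143) and back-right at (227,42). The grey clip top spans (108,168) to (163,188), and the handle bar (80,140) to (150,158).

```bash
python3 - <<'E'
from h import *
f=np.load("w1.npz");p,d=f["p"],f["d"];cp=campose("wrist",dict(position=f["pos"],tcp_rot=f["rot"]));C=cloud(d,cp)
hsv=cv2.cvtColor(p,cv2.COLOR_RGB2HSV)
red=((hsv[...,1]>140)&((hsv[...,0]<8)|(hsv[...,0]>172))&(hsv[...,2]>50));red[:,:300]=0;red[:,350:]=0;red[300:]=0
v,u=np.nonzero(red);W=onplane(np.c_[u,v],.007,cp);print("red",len(u),W.mean(0),cv2.minAreaRect(W[:,:2].astype(np.float32)*1000),np.median(C[red],0),C[red][:,2].max())
m=((C[...,2]>.08)&(C[...,2]<.096)&(d>0));m[:,240:]=0;m[230:]=0
r=cv2.minAreaRect(C[m][:,:2].astype(np.float32)*1000);print("lid+clip",r)
w=(p.min(2)>120)&m; w=cv2.morphologyEx(w.astype(np.uint8),cv2.MORPH_OPEN,np.ones((5,5)))
c=max(cv2.findContours(w,0,1)[0],key=cv2.contourArea); r=cv2.minAreaRect(onplane(c.reshape(-1,2),.088,cp)[:,:2].astype(np.float32)*1000);print("white",r,cv2.boxPoints(r).round(1).tolist())
b=(d>0)&(C[...,2]>.104)&(C[...,2]<.13);b[:,240:]=0;b[230:]=0
print("bar",b.sum(),C[b].mean(0),cv2.minAreaRect(C[b][:,:2].astype(np.float32)*1000),np.percentile(C[b][:,2],[50,98]))
cv2.imwrite("pics/w1c.png",np.hstack([cv2.resize(p[0:200,50:240,::-1],None,fx=3,fy=3,interpolation=2),cv2.resize(p[150:280,300:350,::-1],(200,600),interpolation=2)[:600]]))
E
```

```text
red 367 [ 0.37966236 -0.38260854  0.007     ] ((379.6044921875, -382.86834716796875), (11.220146179199219, 58.427433013916016), 78.79222869873047) [ 0.38169696 -0.3823853   0.01180136] 0.3673986247155372
lid+clip ((588.4441528320312, -246.50311279296875), (116.97132873535156, 152.884521484375), 53.82731628417969)
white ((591.4442138671875, -248.14154052734375), (112.69975280761719, 133.25503540039062), 53.843231201171875) [[504.3999938964844, -254.3000030517578], [612.0, -332.8999938964844], [678.5, -242.0], [570.9000244140625, -163.3000030517578]]
bar 1111 [ 0.55188449 -0.22314518  0.11735466] ((552.35791015625, -220.94619750976562), (59.84552764892578, 12.280369758605957), 53.50957107543945) [0.11829136 0.1204235 ]
```

View pics/w1c.png

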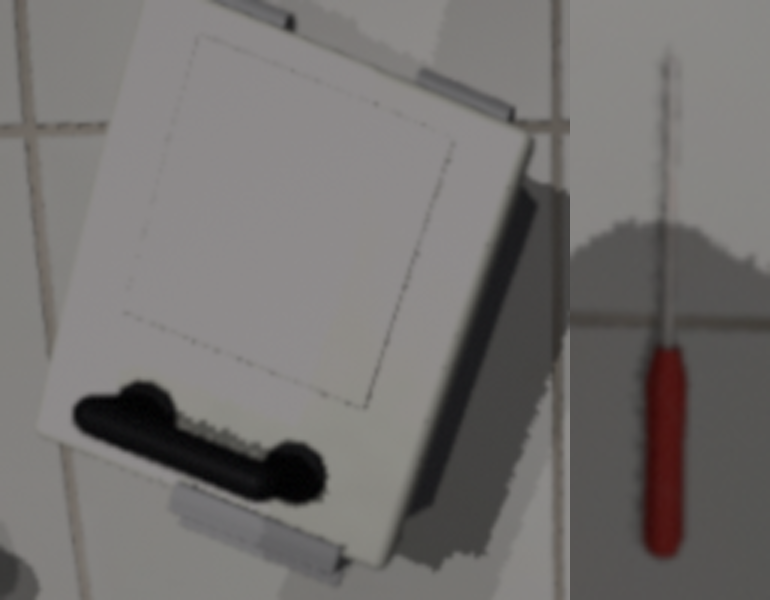

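```bash
python3 - <<'E'
from h import *
f=np.load("w1.npz");cp=campose("wrist",dict(position=f["pos"],tcp_rot=f["rot"]))
W=onplane([[324.5,161.5],[323.5,247.5]],.006,cp);print(W)
dv=W[0]-W[1];L=np.linalg.norm(dv);hd=np.degrees(np.arctan2(dv[1],dv[0]));print(L,hd)
g=W[0]-dv/L*.108
command_gripper(.04,60)
movep([g[0],g[1],.10],down(hd))
print(move_l([g[0],g[1],.0295],feed=.06,until_force=6),sense()["position"])
command_gripper(0,110); s=sense();print(s["finger_gap"],s["gripper_force"],s["position"],s["wrist_force"])
np.save("grasp.npy",[*g,hd])
move_l([g[0],g[1],.15],feed=.15)
s=sense();print(s["finger_gap"],s["time_s"])
p,d=camera("wrist");np.savez("w2.npz",p=p,d=d,pos=s["position"],rot=s["tcp_rot"]);cv2.imwrite("pics/w2.png",p[:,:,::-1])
E
```

```text
[[ 0.48533015 -0.40499829  0.006     ]
 [ 0.37979197 -0.38314433  0.006     ]]
0.10777709444277692 -11.698983375780184
False [ 0.37982574 -0.38332703  0.02990564]
0.007018043515970789 108.29452255940055 [ 0.37979671 -0.38331578  0.03018861] [-0.06190003  0.83532893  6.42886445]
0.007574558832915295 5.3583
```

View pics/w2.png

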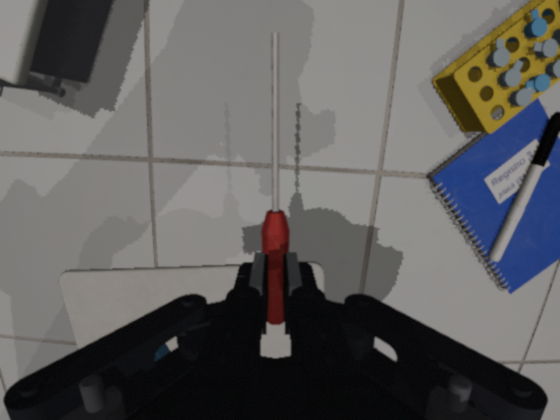

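The driver is held straight in the fingers: tip at (275,33), shaft foot at (276,210), handle between the pads at about (276,285).

```bash
python3 - <<'E'
from h import *
f=np.load("w2.npz");p,d=f["p"],f["d"];R,t=f["rot"],f["pos"];cp=campose("wrist",dict(position=t,tcp_rot=R));C=cloud(d,cp)
T=(C-t)@R
for v in (34,38,45,70,100,130,160,190,205,215,225,235):
    for u in (274,275,276): 
        pass
    us=[u for u in range(265,290) if 0<d[v,u]<.2]
    print(v,(us[0],us[-1]) if us else None, T[v,us].mean(0).round(4) if us else d[v,275])
r=rays([[275,33],[276,210]],cp)@R; o=(cp[3]-t)@R
for k in (.015,.018,.021,.024,.027,.03): print(k,(o+r[0]*(k-o[2])/r[0][2]).round(4),(o+r[1]*(k-o[2])/r[1][2]).round(4))
E
```

```text
34 (272, 278) [1.062e-01 1.000e-04 2.240e-02]
38 (272, 278) [1.048e-01 1.000e-04 2.270e-02]
45 (272, 278) [1.02e-01 1.00e-04 2.26e-02]
70 (272, 278) [0.0921 0.0001 0.0224]
100 (272, 278) [0.08   0.     0.0226]
130 (272, 278) [0.0673 0.0001 0.0225]
160 (272, 278) [0.0542 0.0001 0.0228]
190 (272, 278) [0.0404 0.0001 0.0224]
205 (273, 278) [0.0333 0.0003 0.0222]
215 (266, 285) [0.029  0.0005 0.0205]
225 (265, 288) [0.0244 0.0008 0.0195]
235 (265, 289) [0.0198 0.001  0.0185]
0.015 [1.046e-01 1.000e-04 1.500e-02] [0.0328 0.0005 0.015 ]
0.018 [1.054e-01 1.000e-04 1.800e-02] [0.032  0.0005 0.018 ]
0.021 [1.062e-01 1.000e-04 2.100e-02] [0.0312 0.0005 0.021 ]
0.024 [1.071e-01 1.000e-04 2.400e-02] [0.0304 0.0006 0.024 ]
0.027 [1.079e-01 1.000e-04 2.700e-02] [0.0296 0.0006 0.027 ]
0.03 [1.087e-01 1.000e-04 3.000e-02] [0.0288 0.0006 0.03  ]
```

```bash
cat >> h.py <<'E'
B0=np.array([.5915,-.2485]); YAW=-36.17
def box(x,y,z=0):  # mm box coords -> world m
    a=np.radians(YAW);c,s=np.cos(a),np.sin(a)
    return np.array([B0[0]+(c*x-s*y)/1000,B0[1]+(s*x+c*y)/1000,z/1000])
def tobox(P):
    a=np.radians(YAW);c,s=np.cos(a),np.sin(a);q=(np.asarray(P)[...,:2]-B0)*1000
    return np.stack([c*q[...,0]+s*q[...,1],-s*q[...,0]+c*q[...,1],np.asarray(P)[...,2]*1000],-1)
def tippose(x,y,z,yaw=0): # tip at box xyz (mm), driver turned by yaw deg from box y
    R=down(YAW+90+yaw); return box(x,y,z)-R@np.array([.107,0,.0243]),R
E
python3 - <<'E'
from h import *
movep(*tippose(-95,-65,120)); P,R=tippose(-95,-65,70); move_l(P,R,feed=.1)
s=sense();print(s["time_s"],s["joint_pos"].round(2),s["position"]-P)
p,d=camera("wrist");np.savez("w3.npz",p=p,d=d,pos=s["position"],rot=s["tcp_rot"]);cv2.imwrite("pics/w3.png",p[:,:,::-1])
E
```

```text
6.9167 [ 0.81  0.46 -0.27  2.01  0.18  0.7  -0.21] [ 0.00026867 -0.00018484  0.0001605 ]
```

View pics/w3.png

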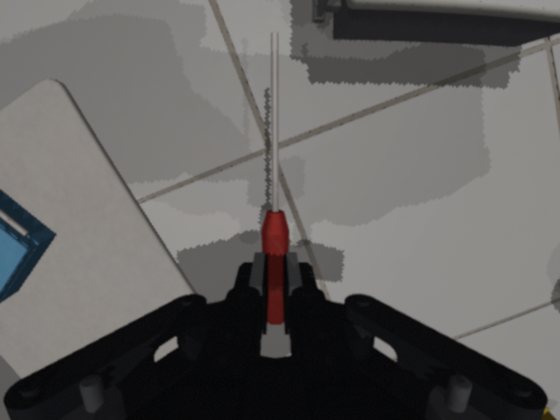

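The wrist view shows the driver tip at (275,33). To its right are the box's dark right wall, with the front corner near (335,38), and the clip's edge at (315–330, 0–22). I'll use the depth there to check the box frame.

```bash
python3 - <<'E'
from h import *
f=np.load("w3.npz");p,d=f["p"],f["d"];cp=campose("wrist",dict(position=f["pos"],tcp_rot=f["rot"]));Q=tobox(cloud(d,cp))
for v in range(0,44,4):
    print(v,[(u,*Q[v,u].round(0).astype(int)) for u in range(308,350,3) if d[v,u]>0])
w=(Q[...,2]>20)&(Q[...,2]<72)&(Q[...,0]>-58)&(Q[...,0]<55)&(Q[...,1]>-65)&(d>0);w[60:]=0
print("right wall y",w.sum(),np.percentile(Q[w][:,1],[10,50,90]))
l=(Q[...,2]>80)&(Q[...,2]<95);l[60:]=0;print("lid min y",np.percentile(Q[l][:,1],[1,5]))
E
```

```text
0 [(308, np.int64(-75), np.int64(-26), np.int64(-1)), (311, np.int64(-73), np.int64(-26), np.int64(-1)), (314, np.int64(-75), np.int64(-36), np.int64(28)), (317, np.int64(-73), np.int64(-37), np.int64(31)), (320, np.int64(-73), np.int64(-41), np.int64(42)), (323, np.int64(-73), np.int64(-45), np.int64(53)), (326, np.int64(-72), np.int64(-45), np.int64(53)), (329, np.int64(-67), np.int64(-37), np.int64(30)), (332, np.int64(-65), np.int64(-37), np.int64(31)), (335, np.int64(-64), np.int64(-37), np.int64(30)), (338, np.int64(-62), np.int64(-37), np.int64(30)), (341, np.int64(-60), np.int64(-37), np.int64(30)), (344, np.int64(-60), np.int64(-39), np.int64(37)), (347, np.int64(-68), np.int64(-55), np.int64(81))]
4 [(308, np.int64(-75), np.int64(-28), np.int64(-1)), (311, np.int64(-73), np.int64(-28), np.int64(-2)), (314, np.int64(-75), np.int64(-39), np.int64(29)), (317, np.int64(-73), np.int64(-40), np.int64(32)), (320, np.int64(-73), np.int64(-43), np.int64(42)), (323, np.int64(-73), np.int64(-45), np.int64(48)), (326, np.int64(-71), np.int64(-45), np.int64(47)), (329, np.int64(-67), np
[... 6108 characters left out ...]
4, np.int64(-71), np.int64(-49), np.int64(-1)), (317, np.int64(-69), np.int64(-49), np.int64(-1)), (320, np.int64(-67), np.int64(-49), np.int64(-1)), (323, np.int64(-65), np.int64(-49), np.int64(1)), (326, np.int64(-63), np.int64(-49), np.int64(0)), (329, np.int64(-61), np.int64(-49), np.int64(0)), (332, np.int64(-59), np.int64(-49), np.int64(-1)), (335, np.int64(-57), np.int64(-49), np.int64(-1)), (338, np.int64(-56), np.int64(-49), np.int64(0)), (341, np.int64(-54), np.int64(-49), np.int64(0)), (344, np.int64(-52), np.int64(-49), np.int64(-1)), (347, np.int64(-50), np.int64(-49), np.int64(-1))]
right wall y 4667 [-50.30102418 -49.96568275 -49.61989111]
lid min y [-58.44913652 -58.23164852]
```

```bash
python3 - <<'E'
from h import *
move_l(*tippose(-95,-78,56),feed=.1); move_l(*tippose(-65,-78,56),feed=.1)
hit=move_l(*tippose(-65,-22,56),feed=.08,until_force=6); s=sense(); print(hit,s["time_s"],s["wrist_force"].round(1))
R=s["tcp_rot"]; print(tobox(s["position"]+R@np.array([.107,0,.0243])).round(1))
if not hit:
    f0=s["wrist_force"]
    for th in range(5,41,5):
        a=np.radians(th); move_l(*tippose(-62.5-28*np.sin(a),-50+28*np.cos(a),56,th),feed=.06)
        s=sense(); print(th,(s["wrist_force"]-f0).round(1),s["ft_torque"].round(2),s["finger_gap"].round(4))
        if np.linalg.norm(s["wrist_force"]-f0)>40: break
    p,d=camera("wrist");np.savez("w4.npz",p=p,d=d,pos=s["position"],rot=s["tcp_rot"]);cv2.imwrite("pics/w4.png",p[:,:,::-1]);
    p,d=camera("scene");cv2.imwrite("pics/s4.png",cv2.resize(p[150:300,200:400,::-1],(800,600)))
    print(sense()["time_s"])
E
```

```text
False 8.6083 [ 0.  -0.9  0.3]
[-65.  -22.5  55.9]Traceback (most recent call last):
  File "<stdin>", line 9, in <module>
AttributeError: 'float' object has no attribute 'round'
```

```bash
python3 - <<'E'
from h import *
s=sense();f0=s["wrist_force"];print(f0.round(1))
for th in range(10,41,5):
    a=np.radians(th); move_l(*tippose(-62.5-28*np.sin(a),-50+28*np.cos(a),56,th),feed=.06)
    s=sense(); print(th,s["wrist_force"].round(1),s["ft_torque"].round(2),round(s["finger_gap"],4))
    if np.linalg.norm(s["wrist_force"])>40: break
p,d=camera("wrist");np.savez("w4.npz",p=p,d=d,pos=s["position"],rot=s["tcp_rot"]);cv2.imwrite("pics/w4.png",p[:,:,::-1]);
p,d=camera("scene");cv2.imwrite("pics/s4.png",cv2.resize(p[150:300,200:400,::-1],(800,600)))
print(sense()["time_s"])
E
```

```text
[-0.1 -0.1  0.1]
10 [ 0.4 -0.2 -0.4] [-0.03 -0.   -0.  ] 0.0074
15 [1.7 0.3 0.2] [-0.06 -0.34 -0.19] 0.0071
20 [ 2.3 -0.9  0.1] [-0.28 -0.5  -0.28] 0.0073
25 [-0.4  0.2 -0.9] [-0.04  0.04 -0.07] 0.0072
30 [-0.1 -0.8 -0.2] [-0.01  0.01  0.03] 0.0072
35 [ 0.  -0.6 -0.6] [-0.03  0.03 -0.02] 0.0073
40 [ 0.1  0.4 -0.4] [ 0.01  0.02 -0.01] 0.0075
10.8833
```

View pics/s4.png

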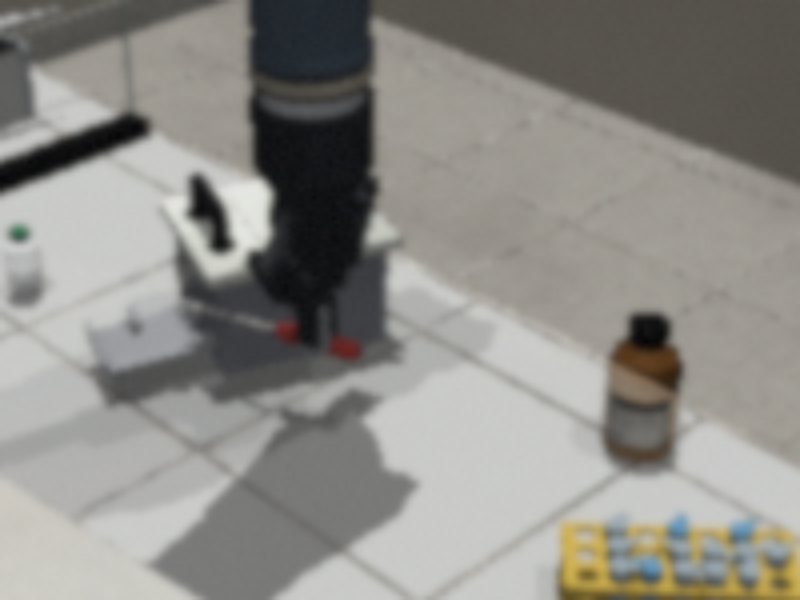

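The scene picture shows the clip lying open in front of the box at (140,335), with the driver still held, its shaft at (190–280, 305–330). Next I'll retract it, lay it down, and go to the lid handle.

```bash
python3 - <<'E'
from h import *
g=np.load("grasp.npy")
s=sense();R=s["tcp_rot"];move_l(s["position"]-R[:,0]*.06,feed=.15)
q=sense()["position"];move_l([q[0],q[1],.14],feed=.2)
movep([g[0],g[1],.10],down(g[3]))
print(move_l([g[0],g[1],.0298],feed=.06,until_force=6),sense()["position"])
command_gripper(.05,60); s=sense();print(s["finger_gap"],s["time_s"])
move_l([g[0],g[1],.20],feed=.2)
h=box(-48,0,0);R=down(YAW+90)
movep([h[0],h[1],.20],R)
s=sense();p,d=camera("wrist");np.savez("w5.npz",p=p,d=d,pos=s["position"],rot=s["tcp_rot"]);cv2.imwrite("pics/w5.png",p[:,:,::-1])
p,d=camera("top");cp=campose("top");hsv=cv2.cvtColor(p,cv2.COLOR_RGB2HSV);cv2.imwrite("pics/t5.png",cv2.resize(p[140:320,140:360,::-1],None,fx=3,fy=3))
print(s["time_s"],s["joint_pos"].round(2))
E
```

```text
True [ 0.37930658 -0.38285964  0.03023118]
0.0496925734982317 14.7917
16.7333 [ 0.54  0.41 -0.3   1.78  0.15  0.97 -0.46]
```

View pics/w5.png

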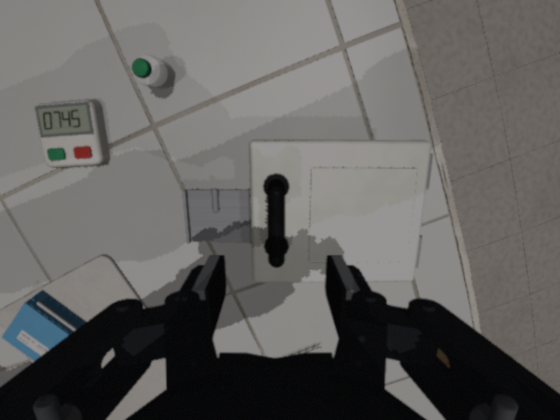

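View pics/t5.png

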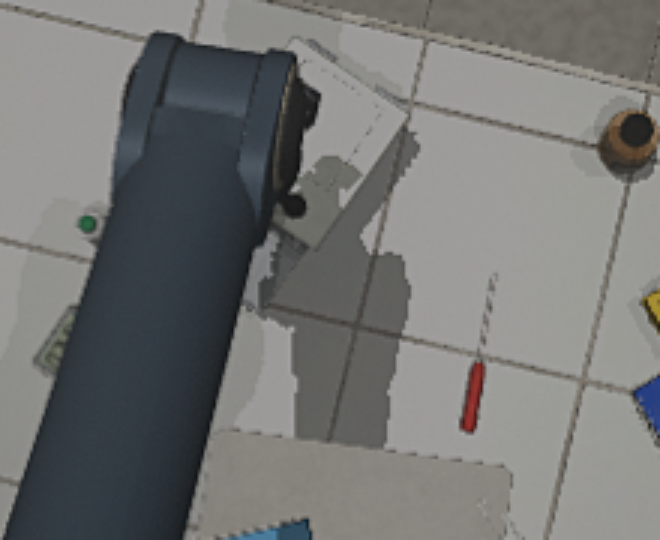

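The driver lies free at (475,360) in the top crop. The clip is open at (218,215) in the wrist view, and the handle posts there are at (276,187) and (277,248), between the fingers. Now I'll grasp the handle and lift along the hinge arc.

```bash
python3 - <<'E'
from h import *
from scipy.spatial.transform import Rotation as Ro
h=box(-48,0,122);R0=down(YAW+90)
print(move_l(h,R0,feed=.08,until_force=6),sense()["position"]-h)
command_gripper(0,90);s=sense();print(s["finger_gap"],s["wrist_force"].round(1),s["position"]-h)
H=box(68,0,78);ax=box(0,1000,0)-box(0,0,0)
P0=s["position"];z0=s["wrist_force"][2]
for a in (.01,.02,.03,.04,.05,.065,.08,.1,.115):
    r=Ro.from_rotvec(ax*a).as_matrix(); move_l(H+r@(P0-H),r@R0,feed=.02)
    s=sense();print(a,round(s["wrist_force"][2]-z0,1),(s["position"]-P0).round(4),round(s["finger_gap"],4),s["time_s"])
    if s["finger_gap"]<.003: print("slipped");break
sleep(.5)
s=sense();p,d=camera("wrist");cp=campose("wrist",s);C=cloud(d,cp);cv2.imwrite("pics/w6.png",p[:,:,::-1])
Q=tobox(C);m=(d>0)&(abs(Q[...,1])<57)&(Q[...,0]>-64)&(Q[...,0]<60)&(Q[...,2]>80)&(Q[...,2]<112)&(p.min(2)>80)
k=np.polyfit(Q[m][:,0],Q[m][:,2],1);res=Q[m][:,2]-np.polyval(k,Q[m][:,0]);print("slope",m.sum(),k,np.std(res),s["wrist_force"].round(1))
E
```

```text
False [ 0.00046242 -0.00011373  0.00057564]
0.008836776762033325 [-0.5 -0.7  3.4] [ 0.00032627 -0.00019626  0.00063111]
0.01 -7.4 [ 0.0001 -0.0001  0.0004] 0.009 18.6667
0.02 -19.3 [ 0.0003 -0.0003  0.0008] 0.0089 18.9167
0.03 -15.8 [ 0.001  -0.0007  0.003 ] 0.009 19.1667
0.04 -12.0 [ 0.0016 -0.0012  0.0052] 0.0088 19.4167
0.05 -8.5 [ 0.0021 -0.0016  0.0065] 0.0088 19.6667
0.065 -6.3 [ 0.0027 -0.002   0.008 ] 0.0092 19.9167
0.08 -5.9 [ 0.0033 -0.0024  0.0094] 0.0086 20.1667
0.1 -6.4 [ 0.004  -0.0029  0.0113] 0.0093 20.4417
0.115 -7.1 [ 0.0047 -0.0034  0.0129] 0.0087 20.6917
slope 30082 [-0.1050824  96.09523012] 0.770912922236669 [ 1.2 -0.5 -4.3]
```

View pics/w6.png

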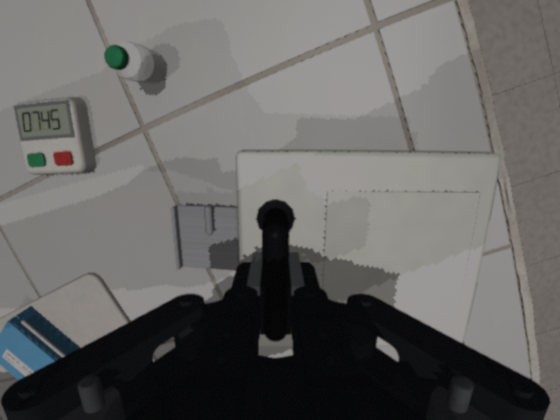

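The fingers hold the bar at (275,290). The lid slope is 0.105 rad, about a 14 mm gap, and the clip is open at (205,235). Timer and vial stand where they were.

```bash
python3 - <<'E'
from h import *
print(finish_job())
E
```

```text
the job is handed in; nothing more can be done
None
```

The job is handed in: the clip was levered open, the screwdriver was laid back down clear of the box, and the gripper is holding the lid by its handle at about 0.105 rad (roughly a 14 mm gap); the hand-in call returned no verdict.

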